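# Shut the parts drawer, try the chest's lid and hold it open

### The arm

A 6-joint arm with a two-finger parallel gripper is mounted at the origin on the work surface. World frame = base frame: x ahead of the robot, y to its left, z up, the work surface at z = 0. Lengths are in m, angles in rad, forces in N, time in s.
With the tool pointing down it reaches from about 0.3 to 0.775 m from the base axis. Payload 14.6 kg.
Tool frame: the origin (TCP) lies on the centre line of the jaws, within the pads' length; the fingertips stand 22 mm ahead of it and the grasp point (between the pads) lies 3 mm ahead of it; z points along the fingers, x is the direction in which the jaws open and shut, and the axes are right-handed (so a half turn about z gives the same grasp; the last joint's range is limited). The gripper opens to 94 mm and grips with 3 to 60 N. Pads are 16 mm wide; open, the fingers measure 119 mm over their backs; the gripper's body (75 mm by 177 mm) begins 78 mm behind the grasp point.
Start: joints at [-1.343, 0.3, 1.521, -0, 1.321, -0.067], TCP at [0.16, -0.526, 0.227] pointing down, gripper open.
Joint ranges: [-3.03, 3.03], [-0.79, 2.21], [0.23, 2.52], [-1.04, 4.18], [0, 3.07], [-2.55, 2.55]. Speed limits (rad/s): [2.22, 2.22, 2.57, 3.14, 3.14, 3.14].

### API

Orientations are given as [roll, pitch, yaw] about the fixed x, y, z axes, in that order (R = Rz(yaw) Ry(pitch) Rx(roll)).
In Python, from cell import manip gives the robot as it stands.
- The arm moves only by the tool arm_command, never from a script. Its argument "plan" is a list of rows, each a list of 2 entries, a list of its own where there are three numbers: the shift along the tool's x, y, z in units of 0.15 m (1.0 is 0.15 m), then the turn, a rotation vector about the tool's x, y, z in units of 2 rad (1.0 is 2 rad). A call has 1 to 12 rows; each row is the pose to reach, as a shift and turn from the pose measured when the call began, along the tool's axes at that moment; what a row does not reach only later rows make up. A row lasts 1/8 s, in which the tool goes at most 62.5 mm and 10.7 degrees, less where a joint would pass 70% of its speed; a pose out of reach is approached as far as the arm can. A call with a number of a shift or a turn outside -1 to 1 is refused whole. A call with a gripper value outside its range is refused whole. "grip" is the opening, from 0 (shut) to 1 (fully open), set as the call begins (left out, the last holds). The fingers move at their own pace and stop on an object; "newtons" is the grip in N (left out, the last holds). Time passes only in rows, so rows that repeat a pose let the fingers close. It gives the time, the measured TCP pose, the force and the opening at its end, in the units of the state.
- manip.get_state(): the state, without advancing time (a new reading comes with each control period).
- manip.capture(name): name is "side" or "top" or "wrist"; returns a dict with "frame" (480x640x3 uint8, red, green, blue), "range_z" (480x640 float32, m along the optical axis (not along the pixel's ray), 0 where there is no reading), "fov_y" (degrees; the focal length in pixels is half the picture's height over the tangent of half this angle, whatever the lens; pixels are square), "cx", "cy" (the principal point, pixels), "T" (4x4, takes a point from camera to world coordinates); the wrist camera has in their place "T_tool_cam" (4x4, takes a point from camera to tool coordinates, whose origin is the TCP and whose axes are the tool frame's). Camera axes: x right, y up, looking along -z (the intrinsics and any distortion apply to the point x, -y, -z); pixel columns grow to the right and rows downward; lengths in m; the calibration is good to about 2 mm. A picture is of the moment at which its call begins: read the wrist's pose just before it.
- manip.sign_off(): hands the job in, once; it reports no verdict.
The state is a dict: "clock": time; "q": joint angles; "qvel": joint speeds; "joint_torque": joint torques, N m; "tcp_pos": TCP position; "tcp_rot": TCP orientation; "contact_force": force on the tool from outside, world axes, zero at the start; "moment": the same for the moment, N m; "finger_gap": finger opening in m.
Only numpy, scipy, OpenCV 4.12 (cv2) and the standard library are available. Lean on these libraries where they do the work, as an engineer would, in place of code of your own. Each camera call takes 0.05 s, during which the arm holds its last target. There are 200 camera calls.

### The job

The drawer of the grey parts chest has just been filled: push it fully home. Then the compartment under the lid is to be filled: before sliding its catch, tug the lid up by its handle to learn whether it is caught, and only a caught lid needs its catch slid back; raise the lid at least halfway to upright and finish while still holding it up in the gripper, steady, since it would fall shut. Leave the other things on the bench where they are.

Things in the scene. Friction and masses are not known exactly. Their poses are not given: they have to be found in the camera images.
- chest: grey steel parts chest, 210 deep x 360 wide x 120 high (mm), heavy, fixed to the bench: a drawer below, a lidded compartment above. Origin: centre of its underside; x points from its front to its back (away from the robot within 0.25 rad), y to its left, z up. A fixed rail 25 deep runs along the front's top edge (x -105 to -80), flush with the lid behind it, top at z = 120.
- drawer (a joint): how far the drawer stands out towards the robot, m: 0 = fully home, flush with the chest's front; 0.03 to 0.065 at the start. It runs with 1.5 N of friction, has no catch and stays where it is left. Its front is 346 wide, from 13 to 59 mm above the bench.
- drawer_pull (a point): middle of the drawer's pull, a round steel bar 9 mm thick and 100 long across the drawer, 35 mm in front of the drawer's front and 37 mm above the bench, on a stem at each end; it moves with the drawer.
- lid (a joint): lid angle, rad: 0 = shut, grows as the front edge is raised, stop at 1.25. The lid (0.5 to 1 kg, 181 from hinge to front edge, 350 wide, 8 thick) is hinged along the chest's back and falls shut from any angle when let go. A caught lid gives about 0.033 rad (5 mm at the handle), then stops dead; a free one keeps rising.
- lid_hinge (a point): middle of the lid's hinge line, 102 mm behind and 112 mm above the chest's origin; the line runs along the chest's y.
- lid_handle (a point): middle of the lid's handle, a round steel bar 10 thick and 100 long along the chest's y, 35 mm above the lid's top, on a post at each end. At lid angle 0 it is 150 mm in front of and 43 mm above the hinge line (155 above the bench). It swings with the lid; the bar can turn between the fingers.
- catch (a joint): travel of the catch's thumb slide, m: 0 = forward (towards the robot), 0.022 = fully back (towards the hinge), where it draws the bolt clear. 0 to 0.005 at the start; 2 to 8 N move it; it stays where it is left. The bolt below the lid is unseen and sticky: the slide looks the same whether or not the bolt is under the front rail, so only a tug at the lid tells.
- catch_knob (a point): middle of the thumb slide on the lid's top, 115 mm to the right (-y) of the handle's middle: an upright ribbed steel grip 12 thick (front to back) x 24 wide, from 1 to 19 mm above the lid's top (this point is 10 mm above it). It slides front to back; 25 mm or more is clear in front of and behind it.
- wash_bottle: bystander: white plastic bottle, 58 across, 150 high, left of the chest; origin under its centre.
- tape_roll: bystander: black roll of tape lying flat, 72 across, 18 high, left of the chest; origin under its centre.
- multimeter: bystander: hand-held meter lying flat, 165 x 82 x 40, front left of the chest; origin under its centre.
- amber_bottle: bystander: brown glass bottle with a black cap, 54 across, 130 high, right of the chest; origin under its centre.
- solder_reel: bystander: metal reel standing on its flange, 62 across, 44 high, right of the chest; origin under its centre.
- screwdriver: bystander: screwdriver 200 long lying pointing to the chest's back, front right; origin under its middle.
- circuit_board: bystander: small circuit board 80 x 60 lying flat, front right of the chest; origin under its centre.

How it is judged:
On the way, in this order (a step that is already met when the one before it is completed fails the run):
1. the drawer is pushed fully home (value of joint drawer below 0.004 m), for 0.2 s.
2. the lid is tugged up (by 0.015 rad or more) while the catch has not been slid back (value of joint lid above 0.015 rad and value of joint catch below 0.01 m and value of joint drawer below 0.006 m), for 0.1 s.
At the end, for the whole second after the job is handed in: the drawer is home (within 6 mm), the lid stands at 0.70 rad (40 degrees) or more and keeps still (under 0.1 rad/s), held by the gripper's fingers (they press on it with more than 0.5 N) (value of joint drawer below 0.006 m and value of joint lid above 0.7 rad and velocity of joint lid between -0.1 and 0.1 rad/s and contact force between the fingers and lid above 0.5 N); the arm keeps its last pose, push and grip.
It fails at once if another thing on the bench is moved more than 30 mm (distance of any of wash_bottle, amber_bottle, solder_reel, screwdriver, tape_roll, multimeter, circuit_board from where it was at the start of the episode above 0.03 m).
It also fails if it takes over 61 s, if anything falls off the work surface, if the arm or the gripper's body presses on something with over 40 N, if the wrist force passes 120 N, or if a joint passes its speed limit or range.

## Working session

There is one attempt and no reset: what is moved stays moved. The work goes in short steps, Python scripts to look and compute and a tool call to move; the robot and the scene stay as the last step left them, time stands still between calls to the robot, and variables do not carry over. Pictures are saved under pics/ and viewed, about 8 in all and at most 12, crops included, and the job is handed in when it is done.

Besides the shell and the picture viewer there is one more tool, called after ">>>" as name([rows], argument=value, ...), one row to a line, values as JSON. arm_command: Moves the arm, as the interface text tells. Shifts and turns lie within -1 to 1; 1 stands for 0.15 m of shift or 2 rad of turn. Its arguments: {"type":"object","properties":{"plan":{"type":"array"},"grip":{"type":"number"},"newtons":{"type":"number"}},"required":["plan"]}

```bash
mkdir -p pics
cat > h.py <<'E'
import numpy as np, cv2
from cell import manip
from scipy.spatial.transform import Rotation as R
def ray(c,u,v,T=None):
    T=c["T"] if T is None else T
    f=240/np.tan(np.radians(c["fov_y"])/2)
    d=np.array([(u-c["cx"])/f,-(v-c["cy"])/f,-1.0])
    return T[:3,3],T[:3,:3]@d
def plane(c,u,v,z,T=None):
    o,d=ray(c,u,v,T); return o+d*(z-o[2])/d[2]
def cloud(c,T=None):
    T=c["T"] if T is None else T
    f=240/np.tan(np.radians(c["fov_y"])/2)
    v,u=np.mgrid[:480,:640]; z=c["range_z"]
    p=np.stack([(u-c["cx"])/f*z,-(v-c["cy"])/f*z,-z],-1)
    return p@T[:3,:3].T+T[:3,3]
def wristT(s,c):
    T=np.eye(4);T[:3,:3]=R.from_euler('xyz',s["tcp_rot"]).as_matrix();T[:3,3]=s["tcp_pos"]
    return T@c["T_tool_cam"]
def save(n,f): cv2.imwrite("pics/"+n,cv2.cvtColor(f,cv2.COLOR_RGB2BGR))
E
python3 - <<'E'
from h import *
s=manip.get_state();print(s)
for n in("top","side"):
    c=manip.capture(n);save(n+".png",c["frame"]);np.save(n+".npy",c,allow_pickle=True)
    print(n,c["fov_y"],c["cx"],c["cy"],c["T"].round(3).tolist(),[k for k in c],(c["range_z"]>0).mean())
E
```

```text
{'clock': 0.0, 'q': array([-1.34260824e+00,  3.00477698e-01,  1.52159318e+00, -1.11926355e-05,
        1.32070708e+00, -6.65956216e-02]), 'qvel': array([-0.00067714,  0.00016339, -0.00121894, -0.00106056,  0.00025053,
        0.00040331]), 'joint_torque': array([ 3.25051100e-03, -5.31797647e+01, -3.52730727e+01,  7.08293659e-02,
        2.42868107e-02, -9.35314324e-05]), 'tcp_pos': array([ 0.15973458, -0.52603806,  0.22687758]), 'tcp_rot': array([-3.14152459e+00,  1.18339872e-03, -1.27600981e+00]), 'contact_force': array([0.57434467, 0.51534475, 0.12500703]), 'moment': array([ 0.00478391, -0.05036522, -0.02556651]), 'finger_gap': 0.09393216238759115}
top 52.96000675986413 316.5494699864622 231.53336128615157 [[-0.031, 0.991, -0.134, 0.441], [-1.0, -0.03, 0.004, 0.011], [0.0, 0.134, 0.991, 1.21], [0.0, 0.0, 0.0, 1.0]] ['frame', 'range_z', 'fov_y', 'cx', 'cy', 'T'] 0.995732421875
side 53.963017014824516 321.9429820725862 234.10775287097982 [[0.994, 0.082, -0.071, 0.507], [-0.106, 0.616, -0.78, -0.764], [-0.02, 0.783, 0.621, 0.75], [0.0, 0.0, 0.0, 1.0]] ['frame', 'range_z', 'fov_y', 'cx', 'cy', 'T'] 0.9960026041666666
```

View pics/top.png

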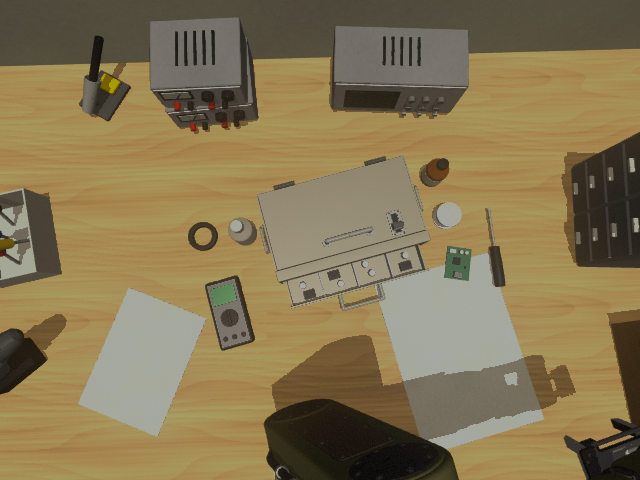

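View pics/side.png

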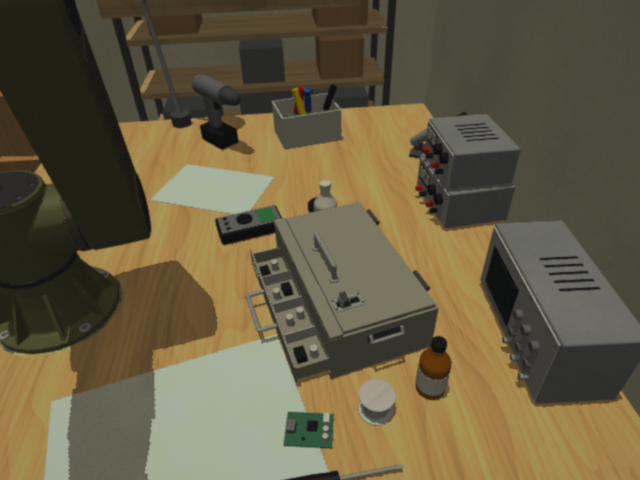

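The top view shows the chest with its lid from (258,195) to (428,240), turned about +0.25 rad, and the handle at (348,236). The knob is at (397,222) and the pull at (361,298). The side view agrees, with the drawer out a few cm. Next I'll measure from the depth.

```bash
cat > m.py <<'E'
from h import *
for n in("top","side"):
    c=np.load(n+".npy",allow_pickle=True).item();P=cloud(c)
    roi=(P[...,0]>.3)&(P[...,0]<.75)&(P[...,1]>-.3)&(P[...,1]<.22)
    m=(roi&(abs(P[...,2]-.12)<.006)).astype(np.uint8)
    m=cv2.morphologyEx(m,cv2.MORPH_CLOSE,np.ones((7,7)));m=cv2.morphologyEx(m,cv2.MORPH_OPEN,np.ones((7,7)))
    k,l,st,_=cv2.connectedComponentsWithStats(m);i=1+st[1:,4].argmax()
    q=P[(l==i)&(abs(P[...,2]-.12)<.006)]
    (cx,cy),(w,h),a=cv2.minAreaRect((q[:,:2]*1000).astype(np.float32))
    print(n,"lid",cx,cy,w,h,a,"z",np.median(q[:,2]),cv2.boxPoints(((cx,cy),(w,h),a)).round().tolist())
    yaw=np.radians(a if h>w else a-90)
    ux=np.array([np.cos(yaw),np.sin(yaw)]);uy=np.array([-ux[1],ux[0]])
    C=np.array([cx,cy])/1000
    L=np.dstack([(P[...,:2]-C)@ux,(P[...,:2]-C)@uy,P[...,2]])
    for nm,b in {"handle":(-.09,0,-.07,.07,.148,.165),"knob":(-.09,.02,-.16,-.08,.129,.145),"pull":(-.23,-.12,-.06,.06,.03,.045),"drawerfront":(-.23,-.1,-.16,.16,.05,.062)}.items():
        k=(L[...,0]>b[0])&(L[...,0]<b[1])&(L[...,1]>b[2])&(L[...,1]<b[3])&(L[...,2]>b[4])&(L[...,2]<b[5])&roi
        q=L[k]
        if len(q): print(nm,len(q),"chest med",np.median(q,0).round(4),"min",q.min(0).round(4),"max",q.max(0).round(4),"world",np.median(P[k],0).round(4))
    print("yaw",yaw)
E
python3 m.py
```

```text
top lid 624.7171630859375 -51.56953430175781 218.62142944335938 359.45184326171875 13.491812705993652 z 0.12130595263650579 [[476.0, 98.0], [560.0, -252.0], [773.0, -201.0], [689.0, 149.0]]
handle 224 chest med [-0.0523  0.0005  0.1601] min [-0.0569 -0.0542  0.15  ] max [-0.0469  0.0544  0.1647] world [ 0.5739 -0.0632  0.1601]
knob 70 chest med [-0.0571 -0.1142  0.1398] min [-0.0633 -0.1274  0.129 ] max [-0.0263 -0.1029  0.1448] world [ 0.5962 -0.1755  0.1398]
pull 375 chest med [-0.1913  0.0117  0.0412] min [-0.2129 -0.0546  0.0302] max [-0.1201  0.0598  0.045 ] world [ 0.4398 -0.0849  0.0412]
drawerfront 197 chest med [-0.1714  0.      0.0594] min [-0.1743 -0.1581  0.0503] max [-0.1152  0.1587  0.062 ] world [ 0.4581 -0.088   0.0594]
yaw 0.23547655378199492
side lid 622.9235229492188 -53.76509094238281 216.87222290039062 361.82476806640625 13.636747360229492 z 0.11958792848906125 [[475.0, 96.0], [560.0, -255.0], [771.0, -204.0], [686.0, 148.0]]
handle 212 chest med [-0.0525 -0.0086  0.1586] min [-0.0565 -0.0558  0.1493] max [-0.0459  0.0521  0.1614] world [ 0.5743 -0.0748  0.1586]
knob 100 chest med [-0.0571 -0.1185  0.1377] min [-0.0625 -0.128   0.13  ] max [-0.0491 -0.1033  0.1404] world [ 0.5953 -0.1826  0.1377]
pull 660 chest med [-0.1722 -0.0004  0.0393] min [-0.2117 -0.0597  0.03  ] max [-0.1201  0.0599  0.045 ] world [ 0.4611 -0.0902  0.0393]
drawerfront 304 chest med [-0.1708 -0.0317  0.058 ] min [-0.1729 -0.1593  0.0501] max [-0.1675  0.1598  0.0609] world [ 0.4647 -0.1245  0.058 ]
yaw 0.23800614069864987
```

```bash
cat >> h.py <<'E'
O=np.array([.620,-.0537,0]);YAW=.237
RC=R.from_euler('z',YAW).as_matrix()
def go(p,yaw,pitch=0,chest=True):
    """units for arm_command to bring TCP to p (chest coords), tool down, tool x at chest-yaw `yaw`, tilted by pitch about chest y"""
    s=manip.get_state();R0=R.from_euler('xyz',s["tcp_rot"])
    w=O+RC@np.array(p); R1=R.from_euler('z',YAW)*R.from_euler('y',pitch)*R.from_euler('z',yaw)*R.from_euler('x',np.pi)
    print("shift",(R0.inv().apply(w-s["tcp_pos"])/.15).round(3),"turn",((R0.inv()*R1).as_rotvec()/2).round(3),"| chest now",where().round(4),"F",(RC.T@s["contact_force"]).round(1),"gap",round(s["finger_gap"],4),"t",s["clock"])
def where(): return RC.T@(manip.get_state()["tcp_pos"]-O)
E
python3 -c "
from h import *
go([-.235,0,.15],-np.pi/2); go([-.235,0,.05],-np.pi/2)"
```

```text
shift [-2.212 -2.287  0.515] turn [-0.     0.     0.029] | chest now [-0.5583 -0.3511  0.227 ] F [-0.1  1.   0.3] gap 0.0941 t 0.1
shift [-2.211 -2.287  1.182] turn [-0.     0.     0.029] | chest now [-0.5583 -0.3511  0.227 ] F [-0.1  1.   0.3] gap 0.0941 t 0.1
```

>>> arm_command([
  [[-0.3,-0.3,0],[0,0,0.01]],
  [[-0.6,-0.6,0],[0,0,0.029]],
  [[-0.95,-0.95,0],[0,0,0.029]],
  [[-0.95,-0.95,0],[0,0,0.029]],
], grip=0, newtons=40)

```text
clock: 0.6
tcp_pos: [0.2557, -0.346, 0.2272]
tcp_rot: [-3.141, 0.001, -1.331]
contact_force: [0.1, -0.3, 0.1]
finger_gap: 0.0574
```

>>> arm_command([
  [[-0.3,-0.3,0],[0,0,0]],
  [[-0.6,-0.6,0],[0,0,0]],
  [[-0.95,-0.95,0],[0,0,0]],
  [[-0.95,-0.95,0],[0,0,0]],
])

```text
clock: 1.1
tcp_pos: [0.3615, -0.1718, 0.2274]
tcp_rot: [-3.141, 0.001, -1.328]
contact_force: [-0.5, -0.5, -0.8]
finger_gap: 0.0174
```

```bash
python3 -c "
from h import *
go([-.235,0,.05],-np.pi/2)"
```

```text
shift [-0.358 -0.295  1.183] turn [-0.     0.001  0.003] | chest now [-0.2791 -0.0541  0.2274] F [-0.6 -0.4 -0.8] gap 0.0174 t 1.1
```

>>> arm_command([
  [[-0.2,-0.15,0.2],[0,0,0]],
  [[-0.36,-0.3,0.5],[0,0,0]],
  [[-0.36,-0.3,0.8],[0,0,0]],
  [[-0.36,-0.3,1],[0,0,0]],
  [[-0.36,-0.3,1],[0,0,0]],
])

```text
clock: 1.72
tcp_pos: [0.3913, -0.1085, 0.076]
tcp_rot: [3.138, 0.003, -1.329]
contact_force: [-0.3, -0.1, 0.1]
finger_gap: 0.0004
```

```bash
python3 -c "
from h import *
go([-.235,0,.05],-np.pi/2)
c=manip.capture('side');save('s2.png',c['frame'])"
```

```text
shift [ 0.003 -0.002  0.174] turn [0.002 0.002 0.003] | chest now [-0.2352  0.0004  0.076 ] F [-0.3 -0.   0.1] gap 0.0004 t 1.725
```

View pics/s2.png

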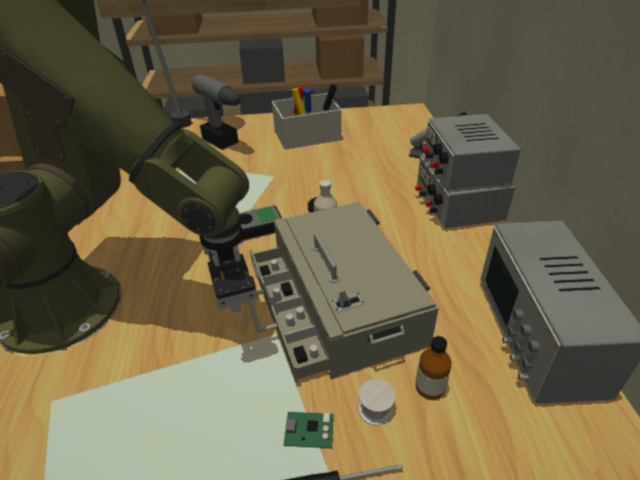

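The closed fingers, at (240,295), are just in front of the pull. I'll lower and push.

>>> arm_command([
  [[0,0,0.17],[0,0,0]],
  [[0,0,0.17],[0,0,0]],
  [[0,-0.08,0.17],[0,0,0]],
  [[0,-0.16,0.17],[0,0,0]],
  [[0,-0.24,0.17],[0,0,0]],
  [[0,-0.32,0.17],[0,0,0]],
  [[0,-0.4,0.17],[0,0,0]],
  [[0,-0.46,0.17],[0,0,0]],
  [[0,-0.5,0.17],[0,0,0]],
  [[0,-0.5,0.17],[0,0,0]],
])

```text
clock: 3.02
tcp_pos: [0.4652, -0.0906, 0.0518]
tcp_rot: [3.141, 0.002, -1.329]
contact_force: [0.0, 0.4, -0.4]
finger_gap: 0.0001
```

```bash
python3 -c "
from h import *
go([-.1525,0,.05],-np.pi/2)"
```

```text
shift [ 0.003 -0.044  0.012] turn [0.    0.001 0.003] | chest now [-0.1592  0.0004  0.0518] F [ 0.1  0.4 -0.4] gap 0.0001 t 3.025
```

>>> arm_command([
  [[0,-0.02,0],[0,0,0]],
  [[0,-0.04,0],[0,0,0]],
  [[0,-0.055,0],[0,0,0]],
  [[0,-0.055,0],[0,0,0]],
])

```text
clock: 3.52
tcp_pos: [0.4721, -0.0889, 0.0517]
tcp_rot: [3.138, 0.002, -1.328]
contact_force: [-12.2, -4.0, 7.5]
finger_gap: 0.0006
```

```bash
python3 -c "
from h import *
go([-.1525,0,.05],-np.pi/2)"
```

```text
shift [0.003 0.003 0.011] turn [0.002 0.001 0.003] | chest now [-0.152   0.0005  0.0517] F [-12.8  -1.    7.5] gap 0.0006 t 3.525
```

>>> arm_command([
  [[0,-0.015,0],[0,0,0]],
  [[0,-0.015,0],[0,0,0]],
  [[0,-0.015,0],[0,0,0]],
])

```text
clock: 3.9
tcp_pos: [0.4723, -0.0888, 0.0516]
tcp_rot: [3.132, 0.003, -1.328]
contact_force: [-19.3, -6.2, 14.3]
finger_gap: 0.0003
```

```bash
python3 -c "
from h import *
go([-.1525,0,.05],-np.pi/2)
c=manip.capture('top');save('t2.png',c['frame'][150:350,220:470].repeat(3,0).repeat(3,1))"
```

```text
shift [0.004 0.004 0.011] turn [0.005 0.002 0.003] | chest now [-0.1519  0.0005  0.0516] F [-20.2  -1.5  14.3] gap 0.0003 t 3.9
```

View pics/t2.png

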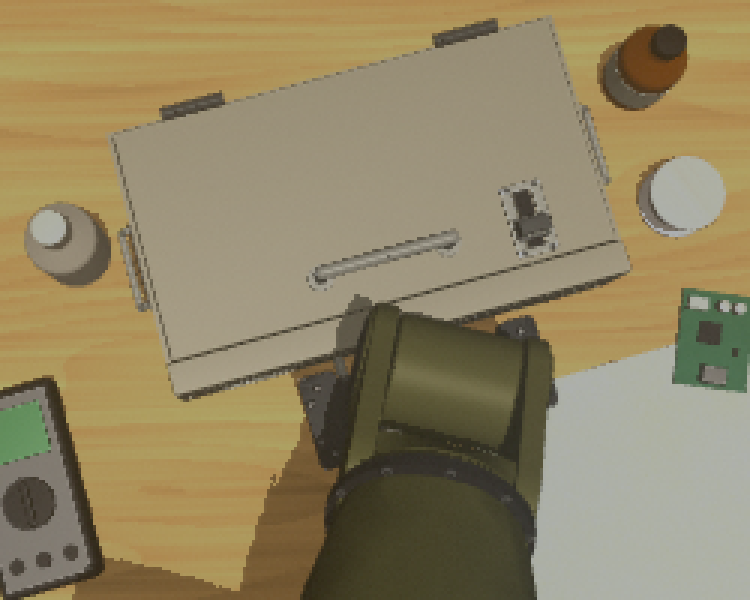

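The drawer is flush in the picture: no tray shows in front of the rail. I'll back off and rise, then turn over the handle.

>>> arm_command([
  [[0,0.15,0],[0,0,0]],
  [[0,0.3,0],[0,0,0]],
  [[0,0.35,-0.4],[0,0,0]],
  [[0,0.35,-0.8],[0,0,0]],
  [[0,0.35,-1],[0,0,0]],
  [[0,0.35,-1],[0,0,0]],
], grip=1)

```text
clock: 4.7
tcp_pos: [0.4237, -0.1019, 0.2041]
tcp_rot: [3.137, 0.001, -1.328]
contact_force: [-0.2, -0.8, -0.7]
finger_gap: 0.0573
```

```bash
python3 -c "
from h import *
go([-.12,0,.24],0);go([-.048,0,.24],0)"
```

```text
shift [-0.002 -0.546 -0.242] turn [ 0.002  0.002 -0.783] | chest now [-0.2021 -0.0007  0.2041] F [-0.4 -0.8 -0.7] gap 0.0573 t 4.7
shift [ 1.000e-03 -1.026e+00 -2.440e-01] turn [ 0.002  0.002 -0.783] | chest now [-0.2021 -0.0007  0.2041] F [-0.4 -0.8 -0.7] gap 0.0573 t 4.7
```

>>> arm_command([
  [[0,-0.1,-0.24],[0,0,-0.09]],
  [[0,-0.3,-0.24],[0,0,-0.18]],
  [[0,-0.5,-0.24],[0,0,-0.27]],
  [[0,-0.55,-0.24],[0,0,-0.36]],
  [[0,-0.55,-0.24],[0,0,-0.45]],
  [[0,-0.55,-0.24],[0,0,-0.54]],
  [[0,-0.55,-0.24],[0,0,-0.63]],
  [[0,-0.55,-0.24],[0,0,-0.72]],
  [[0,-0.55,-0.24],[0,0,-0.783]],
  [[0,-0.55,-0.24],[0,0,-0.783]],
  [[0,-0.55,-0.24],[0,0,-0.783]],
])

```text
clock: 6.08
tcp_pos: [0.5039, -0.082, 0.239]
tcp_rot: [-3.14, 0.006, 0.235]
contact_force: [0.0, -0.0, 0.4]
finger_gap: 0.094
```

Run:
```python
from h import *
go([-.048,0,.24],0)
s=manip.get_state();c=manip.capture('wrist');save('w1.png',c['frame'])
T=wristT(s,c);P=cloud(c,T);L=(P-O)@RC
for nm,b in {"handle":(-.1,0,-.07,.07,.148,.17),"knob":(-.1,.02,-.16,-.085,.129,.15),"lid":(-.07,.05,-.07,.07,.11,.13)}.items():
    k=np.all([(L[...,i]>b[2*i])&(L[...,i]<b[2*i+1]) for i in range(3)],0)&(c["range_z"]>0);q=L[k]
    if len(q): print(nm,len(q),np.median(q,0).round(4),np.percentile(q,2,axis=0).round(4),np.percentile(q,98,axis=0).round(4))
```

```text
shift [ 0.477 -0.002 -0.009] turn [-0.001  0.003 -0.001] | chest now [-1.195e-01 -2.000e-04  2.390e-01] F [ 0.  -0.1  0.4] gap 0.094 t 6.075
handle 2288 [-0.0484  0.0223  0.1595] [-0.0519 -0.0496  0.1516] [-0.0427  0.0538  0.1615]
knob 207 [-0.0527 -0.1218  0.1393] [-0.0583 -0.126   0.1347] [-0.0461 -0.1173  0.1407]
lid 31905 [-0.0012  0.0124  0.1205] [-0.0679 -0.0646  0.1191] [0.048  0.0681 0.1228]
```

View pics/w1.png

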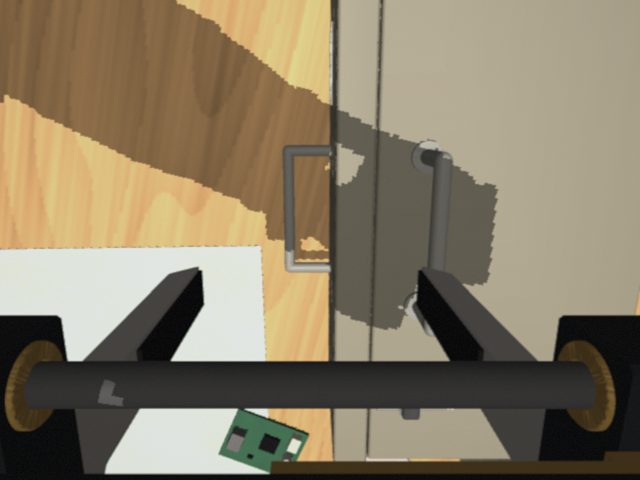

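The wrist view shows the handle between about (442,155) and (433,330). It measures x = -48 mm in the chest frame, as it must. I'll move over it, lower and grip.

>>> arm_command([
  [[0.25,0,0],[0,0.003,0]],
  [[0.477,0,0],[0,0.003,0]],
  [[0.477,0,0],[0,0.003,0]],
  [[0.477,0,0.2],[0,0.003,0]],
  [[0.477,0,0.4],[0,0.003,0]],
  [[0.477,0,0.54],[0,0.003,0]],
  [[0.477,0,0.54],[0,0.003,0]],
])

```text
clock: 7.0
tcp_pos: [0.5719, -0.0654, 0.1567]
tcp_rot: [-3.139, 0.002, 0.234]
contact_force: [0.5, -0.3, 0.4]
finger_gap: 0.0939
```

>>> arm_command([
  [[0,0,0],[0,0,0]],
  [[0,0,0],[0,0,0]],
  [[0,0,0],[0,0,0]],
  [[0,0,0],[0,0,0]],
  [[0,0,0],[0,0,0]],
  [[0,0,0],[0,0,0]],
  [[0,0,0],[0,0,0]],
  [[0,0,0],[0,0,0]],
], grip=0)

```text
clock: 8.0
tcp_pos: [0.5719, -0.0654, 0.1567]
tcp_rot: [-3.139, 0.002, 0.234]
contact_force: [-0.3, 0.3, -0.3]
finger_gap: 0.0174
```

```bash
python3 -c "
from h import *
go([-.048,0,.164],0)"
```

```text
shift [ 0.01  -0.001 -0.049] turn [-0.001  0.001 -0.001] | chest now [-4.950e-02 -1.000e-04  1.567e-01] F [-0.2  0.4 -0.3] gap 0.0174 t 8.0
```

Still closing. I'll finish the grip, then tug up in small steps.

>>> arm_command([
  [[0,0,0],[0,0,0]],
  [[0,0,0],[0,0,0]],
  [[0,0,0],[0,0,0]],
])

```text
clock: 8.38
tcp_pos: [0.5747, -0.0648, 0.1568]
tcp_rot: [-3.141, -0.006, 0.234]
contact_force: [26.9, 4.8, -12.8]
finger_gap: 0.009
```

>>> arm_command([
  [[0,0,-0.013],[0,0,0]],
  [[0,0,-0.026],[0,0,0]],
  [[0,0,-0.033],[0,0,0]],
  [[0,0,-0.033],[0,0,0]],
  [[0,0,-0.033],[0,0,0]],
  [[0,0,-0.033],[0,0,0]],
])

```text
clock: 9.12
tcp_pos: [0.576, -0.0644, 0.1612]
tcp_rot: [-3.141, -0.009, 0.235]
contact_force: [18.0, 1.8, -13.2]
finger_gap: 0.0086
```

```bash
python3 -c "
from h import *
go([-.048,0,.170],0)"
```

```text
shift [-0.018 -0.001 -0.059] turn [-0.    -0.005 -0.001] | chest now [-4.520e-02 -1.000e-04  1.612e-01] F [ 17.9  -2.5 -13.2] gap 0.0086 t 9.125
```

>>> arm_command([
  [[0.01,0,-0.01],[0,0,0]],
  [[0.01,0,-0.02],[0,0,0]],
  [[0.01,0,-0.03],[0,0,0]],
  [[0.01,0,-0.03],[0,0,0]],
])

```text
clock: 9.62
tcp_pos: [0.5775, -0.064, 0.1654]
tcp_rot: [-3.141, -0.009, 0.235]
contact_force: [4.0, -2.2, -10.6]
finger_gap: 0.0085
```

```bash
python3 -c "
from h import *
go([-.0475,0,.160],0)
c=manip.capture('side');save('s3.png',c['frame'][180:400,220:470].repeat(3,0).repeat(3,1))"
```

```text
shift [-0.025 -0.     0.036] turn [-0.    -0.004 -0.001] | chest now [-0.0438 -0.      0.1654] F [  3.3  -3.1 -10.6] gap 0.0085 t 9.625
```

View pics/s3.png

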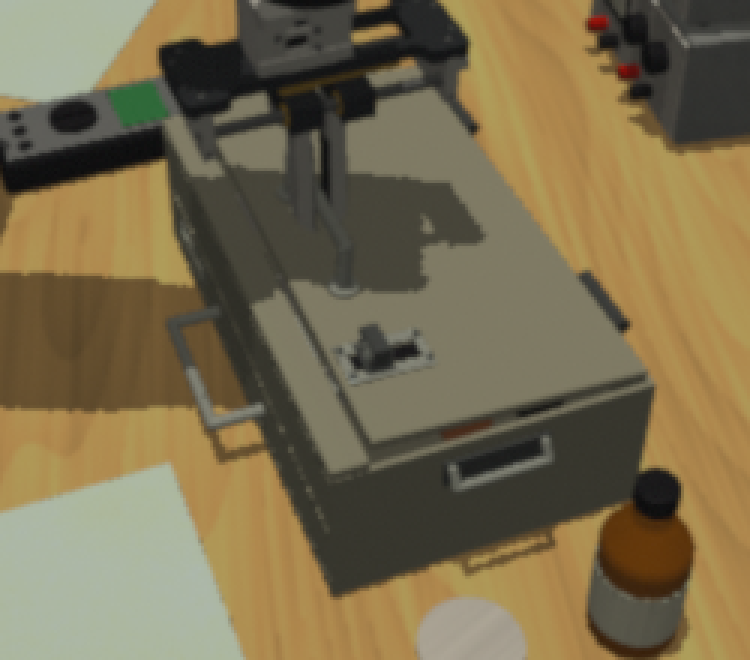

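The lid has come up about 9 mm at the handle, well past the 5 mm a caught lid gives. The force isn't growing, and a gap shows along the right edge. The lid looks free, so I'll raise it a little further along its arc to confirm.

>>> arm_command([
  [[0.012,0,-0.03],[0,0,0]],
  [[0.023,0,-0.058],[0,0,0]],
  [[0.035,0,-0.087],[0,0,0]],
  [[0.035,0,-0.087],[0,0,0]],
])

```text
clock: 10.18
tcp_pos: [0.5827, -0.0627, 0.1792]
tcp_rot: [-3.141, -0.01, 0.235]
contact_force: [1.3, -1.0, -8.9]
finger_gap: 0.0092
```

```bash
cat >> h.py <<'E'
def lid():
    from scipy.optimize import minimize_scalar
    f=lambda t:np.array([.102-.15*np.cos(t)+.043*np.sin(t)+.0013,0,.112+.15*np.sin(t)+.043*np.cos(t)+.0013])
    w=where();t=minimize_scalar(lambda t:np.sum((f(t)-w)[[0,2]]**2),bounds=(0,1.25),method='bounded').x
    print("lid est",round(t,3))
    for d in(.1,.2,.3,.4,.5):
        if t+d<1.0: print(round(t+d,2),end=' ');go(f(t+d),0)
E
python3 -c "
from h import *
lid()"
```

```text
lid est 0.156
0.26 shift [ 0.051 -0.    -0.091] turn [-0.    -0.005 -0.001] | chest now [-0.0384 -0.      0.1792] F [ 1.  -1.3 -8.9] gap 0.0092 t 10.175
0.36 shift [ 0.109 -0.    -0.177] turn [-0.    -0.005 -0.001] | chest now [-0.0384 -0.      0.1792] F [ 1.  -1.3 -8.9] gap 0.0092 t 10.175
0.46 shift [ 0.176 -0.001 -0.257] turn [-0.    -0.005 -0.001] | chest now [-0.0384 -0.      0.1792] F [ 1.  -1.3 -8.9] gap 0.0092 t 10.175
0.56 shift [ 0.25  -0.001 -0.33 ] turn [-0.    -0.005 -0.001] | chest now [-0.0384 -0.      0.1792] F [ 1.  -1.3 -8.9] gap 0.0092 t 10.175
0.66 shift [ 0.331 -0.001 -0.395] turn [-0.    -0.005 -0.001] | chest now [-0.0384 -0.      0.1792] F [ 1.  -1.3 -8.9] gap 0.0092 t 10.175
```

The lid keeps rising at a steady 9 N or so, so it's free and its catch can stay as it is.

>>> arm_command([
  [[0.025,0,-0.046],[0,0,0]],
  [[0.051,0,-0.091],[0,0,0]],
  [[0.079,0,-0.135],[0,0,0]],
  [[0.109,0,-0.177],[0,0,0]],
  [[0.141,0,-0.218],[0,0,0]],
  [[0.176,0,-0.257],[0,0,0]],
  [[0.212,0,-0.294],[0,0,0]],
  [[0.25,0,-0.33],[0,0,0]],
  [[0.25,0,-0.33],[0,0,0]],
])

```text
clock: 11.3
tcp_pos: [0.6184, -0.0541, 0.2313]
tcp_rot: [-3.141, -0.009, 0.235]
contact_force: [-15.0, -1.7, 6.4]
finger_gap: 0.009
```

```bash
python3 -c "
from h import *
lid()"
```

```text
lid est 0.565
0.66 shift [ 0.09  -0.001 -0.055] turn [-0.    -0.005 -0.001] | chest now [-1.700e-03 -1.000e-04  2.313e-01] F [-14.9   1.8   6.4] gap 0.009 t 11.3
0.76 shift [ 0.178 -0.001 -0.111] turn [-0.    -0.005 -0.001] | chest now [-1.700e-03 -1.000e-04  2.313e-01] F [-14.9   1.8   6.4] gap 0.009 t 11.3
0.86 shift [ 0.271 -0.001 -0.157] turn [-0.    -0.005 -0.001] | chest now [-1.700e-03 -1.000e-04  2.313e-01] F [-14.9   1.8   6.4] gap 0.009 t 11.3
0.96 shift [ 0.368 -0.001 -0.195] turn [-0.    -0.005 -0.001] | chest now [-1.700e-03 -1.000e-04  2.313e-01] F [-14.9   1.8   6.4] gap 0.009 t 11.3
```

>>> arm_command([
  [[0.035,0,-0.035],[0,0,0]],
  [[0.08,0,-0.065],[0,0,0]],
  [[0.125,0,-0.095],[0,0,0]],
  [[0.17,0,-0.12],[0,0,0]],
  [[0.215,0,-0.145],[0,0,0]],
  [[0.25,0,-0.16],[0,0,0]],
  [[0.25,0,-0.16],[0,0,0]],
  [[0.25,0,-0.16],[0,0,0]],
])

```text
clock: 12.3
tcp_pos: [0.6549, -0.0452, 0.2581]
tcp_rot: [3.141, -0.011, 0.235]
contact_force: [-9.4, 0.9, 6.0]
finger_gap: 0.0089
```

```bash
python3 -c "
from h import *
lid()
c=manip.capture('side');save('s4.png',c['frame'][120:400,160:500].repeat(2,0).repeat(2,1))"
```

```text
lid est 0.856
0.96 shift [ 0.107  0.    -0.016] turn [ 0.    -0.006 -0.001] | chest now [0.0359 0.     0.2581] F [-9.   3.1  6. ] gap 0.0089 t 12.3
```

View pics/s4.png

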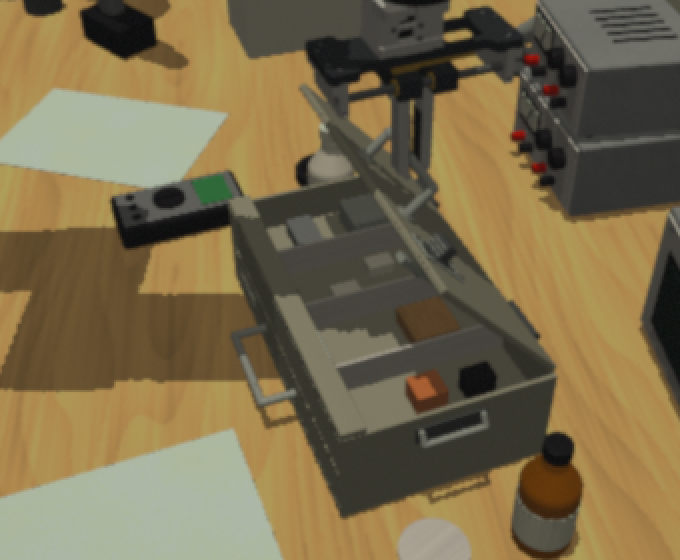

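The lid stands at about 0.85 rad in the gripper, the drawer is flush, and the bystanders are where they were. I'll hold still and check for drift.

>>> arm_command([
  [[0,0,0],[0,0,0]],
  [[0,0,0],[0,0,0]],
  [[0,0,0],[0,0,0]],
  [[0,0,0],[0,0,0]],
  [[0,0,0],[0,0,0]],
  [[0,0,0],[0,0,0]],
  [[0,0,0],[0,0,0]],
  [[0,0,0],[0,0,0]],
])

```text
clock: 13.35
tcp_pos: [0.6549, -0.0452, 0.2582]
tcp_rot: [3.141, -0.011, 0.235]
contact_force: [-4.3, 0.6, -3.5]
finger_gap: 0.0085
```

```bash
python3 -c "
from h import *
lid();s=manip.get_state();print(abs(s['qvel']).max(),s['finger_gap'])
c=manip.capture('top');P=(cloud(c)-O)@RC
k=(abs(P[...,1])<.17)&(P[...,0]>-.135)&(P[...,0]<-.1)&(P[...,2]>.02)&(P[...,2]<.065)&(c['range_z']>0);print('drawer pts',k.sum(),P[k].min(0) if k.any() else '')
if abs(s['qvel']).max()<.02 and s['finger_gap']>.007: manip.sign_off();print('handed in')"
```

```text
lid est 0.856
0.96 shift [ 0.107  0.    -0.015] turn [ 0.    -0.006 -0.001] | chest now [0.0359 0.     0.2582] F [-4.   1.6 -3.5] gap 0.0085 t 13.35
0.0010486190221666704 0.008511805284428305
drawer pts 42 [-0.10380904 -0.16938724  0.02023712]
the job is handed in; nothing more can be done
handed in
```

The drawer is home, the lid is raised to about 0.86 rad, and the job was handed in with the gripper still holding it, at about 13.4 s on the robot's clock.

- **Drawer:** I pushed it by its pull until it stopped dead at about 20 N. The last depth check found nothing standing out past the chest's front.
- **Lid:** I tugged it by its handle without touching the catch. It rose 9 mm, then kept going at a steady 9–10 N, against the 5 mm a caught lid gives. It was free, so I left the catch alone.
- **Last checks:** Over a 1 s hold before hand-in the gripper stayed still. Joint speeds were about 0.001 rad/s, with the bar still gripped. The last side picture showed no bystander moved.
- **Uncertain:** The lid angle is worked out from the gripper's position, not measured directly. The finger gap read 8.5–9 mm on a 10 mm bar. The first tug carried up to 27 N of sideways force, because the handle sat a few mm off the jaws' centre; it eased after that. No other check failed or disagreed.

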